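# Seat the lens barrel in the photometer's V-block and hold it down

## Task

Take the black lens barrel from the blue tray and lay it gently, without dropping it, in the V of the photometer stand, about in the middle of the V's length and with its glass end towards the white lamp housing. Then press it down with the gripper so that it bears on both sides of the V and the sprung bed sinks about halfway (red pointers in the green bands), never to its stop, and finish while still holding it pressed there. Leave the beaker, wash bottle and tissue box where they stand.

Things in the scene. Friction and masses are not known exactly. Their poses are not given: they have to be found in the camera images.
- barrel: Lens barrel: black cylinder, 36 mm diameter, 130 mm long, about 250 g; may be rolled about its axis. Origin at mid-length on the axis; x runs along the axis towards the glass end (blue glass, brass ring 12 mm wide close to it); the other end has a narrow grey ring. It starts lying on the tray with its axis 30 mm above the table.
- barrel_glass (a point): Centre of the barrel's glass end face, on its axis, 65 mm from the barrel's origin.
- tray: Blue transport tray, fixed, 160 x 85 mm, x along its length, floor 12 mm above the table. Four rubber stops, 8 mm tall, keep the barrel from rolling; they stand 39 to 61 mm either side of mid-length, so the middle is free for fingers. Origin at the centre of its underside.
- vstand: Photometer stand, fixed: grey plate 240 x 120 x 12 mm (x from -90 to 150 mm). Origin on the table below the middle of the V; x runs along the V to the white lamp housing (80 mm wide, top 97 mm above the table, yellow stripe), whose face is 97 mm from the origin; y is across the V. At x -72 mm, y +-42 mm stand white scales with a green band.
- bed (a joint): Sinking of the sprung bed carrying the V, in m: 0 = up (at the start, and with the barrel just lying in it), 0.012 = on its stop; moves straight down. With the barrel in the V it starts to sink at about 2 N of push and takes 1.2 N more per mm: about 9 N holds it at 0.006. The red pointers are in the green bands from 0.003 to 0.009.
- v_seat (a point): Point on the bed where the middle of the barrel's axis lies when it is fully seated: 64.5 mm above the table with the bed up, sinking with the bed; axes as the V-stand's (x along the V towards the lamp). The seated barrel's top line is 18 mm above this point.
- v_groove (a point): Bottom line of the 90 degree V at mid-length, 39 mm above the table with the bed up; sinks with the bed, axes as the stand's. The V has two pairs of steel faces, 35 to 57 mm either side of mid-length, sloping up at 45 degrees to 60 mm height, 21 mm out from the middle plane; outer backs at 26.5 mm. Between the pairs is a 70 mm gap for fingers over the flat bed top, 36 mm high.
- beaker: Glass beaker, 68 mm across, 85 mm tall; bystander. Origin under its centre.
- wash_bottle: White plastic bottle with red cap, 60 mm across, 130 mm tall; bystander. Origin under its centre.
- tissue_box: White and purple box of lens tissue, 90 x 120 x 50 mm; bystander. Origin under its centre.
Mind the look-alikes: they are no part of the job. There is more than one size of the barrel; the one meant has the size given above. Several things look just like the tray: the one meant starts farthest from the robot's base.

How it is judged:
At the end, for the whole second after the job is handed in: Through the last second the barrel lies in the V (axis within 2.5 mm sideways, 3 mm in height, 0.05 rad; middle within 12 mm; glass end to the lamp), over 0.4 N on each of the four V faces, pressed by the fingers with over 2 N, the bed sunk 2.5 to 9.5 mm, the barrel still and off the tray (y of barrel in the frame of v_seat between -0.0025 and 0.0025 m and z of barrel in the frame of v_seat between -0.003 and 0.003 m and x of barrel in the frame of v_seat between -0.012 and 0.012 m and x of barrel_glass in the frame of v_seat above 0.045 m and angle between the x axis of barrel and the x axis of v_seat, either way round below 0.05 rad and contact force between barrel and bed_c1 above 0.4 N and contact force between barrel and bed_c2 above 0.4 N and contact force between barrel and bed_c3 above 0.4 N and contact force between barrel and bed_c4 above 0.4 N and contact force between the fingers and barrel above 2 N and value of joint bed between 0.0025 and 0.0095 m and linear speed of barrel below 0.02 m/s and contact force between barrel and tray below 0.1 N); the arm keeps its last pose, push and grip.
It fails at once if a bystander is moved more than 30 mm (distance of any of beaker, wash_bottle, tissue_box from where it was at the start of the episode above 0.03 m).
It fails at once if the bed is pressed down onto its stop (value of joint bed above 0.0117 m).
It fails at once if the barrel is dropped (falls faster than 0.7 m/s out of the fingers) (linear speed of barrel above 0.7 m/s and contact force between the fingers and barrel below 0.1 N).
It also fails if it takes over 43 s, if anything falls off the work surface, if the arm or the gripper's body presses on something with over 40 N, if the wrist force passes 120 N, or if a joint passes its speed limit or range.

## Robot

A 6-joint arm with a two-finger parallel gripper is mounted at the origin on the work surface. World frame = base frame: x ahead of the robot, y to its left, z up, the work surface at z = 0. Lengths are in m, angles in rad, forces in N, time in s.
With the tool pointing down it reaches from about 0.425 to 0.95 m from the base axis. Payload 3.5 kg.
Tool frame: the origin (TCP) lies midway between the tips of the shut fingers; the grasp point (between the pads) lies 19 mm behind it (ctrl.pinch_z is the distance from the TCP to the grasp point, in m); z points along the fingers, y is the line along which they close (so a half turn about z gives the same grasp; the last joint's range is limited). The gripper opens to 85 mm and grips with 20 to 120 N. Pads are 22 mm wide; open, the fingers measure 114 mm over their backs; the gripper's body (76 mm by 85 mm) begins 54 mm behind the grasp point. The pads swing forward as they close: fully open they stand 13 mm farther back than shut.
Start: joints at [-1.284, 0.286, 1.577, -0, 1.279, -0.15], TCP at [0.286, -0.612, 0.197] pointing down, gripper open.
Joint ranges: [-2.77, 2.77], [-0.9, 2.22], [0.21, 2.48], [-1.53, 4.67], [0.24, 2.81], [-2.84, 2.84]. Speed limits (rad/s): [2.79, 2.79, 3.14, 3.14, 3.14, 3.14].

## Interface

Orientations are given as a unit quaternion [x, y, z, w].
In Python, from plant import get_state, viewer, sign_off, ctrl gives the robot as it stands. The module is installed in compiled form; this text tells all that it offers.
- The arm moves only by the shell command python3 -m handwheel 'ROWS' [FORCE]. ROWS is JSON, a list that holds one entry, the list of rows, each a list of 5 numbers: the finger opening in m, from 0 to 0.0854, then the shift along the tool's x, y, z in m, then the turn about the tool's z in degrees. In form: [[[claw, x, y, z, spin], ...]]. A call has 1 to 12 rows; each row shifts and turns the commanded pose from where the row before left it, along the tool's axes as they then stand; what a row does not reach is not made up. A row lasts 1/12 s, in which the tool goes at most 41.7 mm and 7.16 degrees, less where a joint would pass 70% of its speed; a pose out of reach is approached as far as the arm can. A call is refused whole if a number of a shift passes 0.0417 or a number of a turn 7.16, either way. A call with a gripper value outside its range is refused whole. The fingers move at their own pace and stop on an object; FORCE is the grip in N (left out, the last holds). Time passes only in rows, so rows that do not move let the fingers close. It gives the time, the measured TCP pose, the force, the opening and the grip force at its end, in the units of the state.
- get_state(): the state, without advancing time (a new reading comes with each control period).
- viewer.read_camera(name): name is "scene" or "top" or "wrist"; returns the picture (420x560x3 uint8, blue, green, red); there is no depth.
- viewer.camera_params(name): a dict with "fov_y" (degrees; the focal length in pixels is half the picture's height over the tangent of half this angle, whatever the lens; pixels are square), "cx", "cy" (the principal point, pixels), "xyz" and "attitude" of the camera in the world; the wrist camera has in their place "hand_eye" (4x4, takes a point from camera to tool coordinates, whose origin is the TCP and whose axes are the flange's). Camera axes: x right, y up, looking along -z (the intrinsics and any distortion apply to the point x, -y, -z); pixel columns grow to the right and rows downward; lengths in m; the calibration is good to about 2 mm. A picture is of the moment at which its call begins: read the wrist's pose just before it. camera_params takes no time and is no camera call.
- sign_off(): hands the job in; it is judged then, once.
Trained networks look in the newest picture that a camera, given by its name, has taken for a name from the list of things; names that differ only in an ending like _2 or _b are one class to them, and where a whole thing is asked for, a point or a joint stands for the part that bears it (a point fixed in the world has none). Each returns a list of dicts, best first, with "confidence" (0 to 1); they miss things now and then, are a little off and sometimes report something else, mostly with a low value. They report only what shows in the picture. A call takes as long as a camera call. They do not tell look-alikes from the thing itself.
- viewer.look_for(camera, name): "extent" ([left, top, width, height] as shares, 0 to 1, of the picture: columns of its width, rows of its height, round what is visible of it).
- viewer.outline_of(camera, name): "mask" (420x560 bool, what is visible of it) and "extent" ([left, top, width, height] as shares, 0 to 1, of the picture: columns of its width, rows of its height, round what is visible of it).
- viewer.pinpoint(camera, name): "xy" ([column, row] as shares, 0 to 1, of the picture: columns of its width, rows of its height: a listed point, or the origin of a listed thing).
The state is a dict: "time": time; "qpos": joint angles; "dq": joint speeds; "joint_efforts": joint torques, N m; "eef_pos": TCP position; "tcp_rot": TCP orientation; "contact_force": force on the tool from outside, world axes, zero at the start; "wrist_torque": the same for the moment, N m; "opening": opening from 0.0 (shut) to 1.0 (fully open); "finger_force": force on a finger pad.
Only numpy, scipy, OpenCV 4.12 (cv2) and the standard library are available. Lean on these libraries where they do the work, as an engineer would, in place of code of your own. Each camera call takes 0.05 s, during which the arm holds its last target. There are 200 camera calls.

## Working session

There is one attempt and no reset: what is moved stays moved. The work goes in short steps, Python scripts to look and compute and a shell command to move; the robot and the scene stay as the last step left them, time stands still between calls to the robot, and variables do not carry over. Pictures are saved under pics/ and viewed, at most 10 in all, crops included, and the job is handed in when it is done.

```bash
mkdir -p pics; cat > h.py <<'E'
import numpy as np, cv2
from scipy.spatial.transform import Rotation as R
from plant import get_state, viewer, sign_off, ctrl
def cam(n):
    p=viewer.camera_params(n)
    f=210/np.tan(np.radians(p["fov_y"])/2)
    return p,f
E
python3 - <<'E'
from h import *
for n in ("scene","top","wrist"):
    print(n,viewer.camera_params(n))
s=get_state(); print(s)
a=viewer.read_camera("scene");b=viewer.read_camera("top")
cv2.imwrite("pics/scene.png",a);cv2.imwrite("pics/top.png",b)
for n in("barrel","tray","vstand","beaker","wash_bottle","tissue_box"):
    for c in ("scene","top"):
        print(c,n,[(round(d["confidence"],2),np.round(np.array(d["xy"])*[560,420],1).tolist()) for d in viewer.pinpoint(c,n)])
E
```

```text
scene {'fov_y': 57.73676678933203, 'cx': 281.3303448252592, 'cy': 210.3708032542619, 'xyz': array([0.92014848, 0.08781245, 0.7830418 ]), 'attitude': array([0.1765282 , 0.18185449, 0.69093186, 0.67703759])}
top {'fov_y': 57.597435925507305, 'cx': 279.74925102802337, 'cy': 218.1901058939313, 'xyz': array([0.40228172, 0.11273878, 0.84803891]), 'attitude': array([ 0.03601343, -0.0592757 , -0.70287051,  0.7079283 ])}
wrist {'fov_y': 71.25621204269723, 'cx': 281.16587264109324, 'cy': 211.75013299504326, 'hand_eye': array([[ 4.14523135e-04,  9.56646947e-01,  2.91249803e-01,
         7.44747713e-02],
       [ 9.99999914e-01, -3.92336310e-04, -1.34577828e-04,
         3.44299441e-04],
       [-1.44755956e-05,  2.91249834e-01, -9.56647027e-01,
        -1.76657701e-01],
       [ 0.00000000e+00,  0.00000000e+00,  0.00000000e+00,
         1.00000000e+00]])}
{'time': 0.0, 'qpos': array([-1.28402392e+00,  2.87231667e-01,  1.57819288e+00, -1.97829043e-05,
        1.27859739e+00, -1.50048608e-01]), 'dq': array([ 3.62111758e-04, -1.83333292e-03,  8.79044837e-04, -6.69763551e-04,
       -8.27896181e-04
[... 480 characters left out ...]
32}
scene barrel [(0.98, [338.7, 197.7]), (0.93, [348.6, 263.7]), (0.65, [439.5, 201.1])]
top barrel [(0.74, [213.9, 173.8]), (0.6, [221.1, 241.4]), (0.57, [109.5, 242.4])]
scene tray [(0.91, [366.6, 137.0]), (0.81, [340.0, 202.3]), (0.73, [363.0, 186.5])]
top tray [(0.72, [180.6, 339.9]), (0.68, [218.7, 243.0])]
scene vstand [(0.73, [156.3, 198.5])]
top vstand [(0.66, [418.0, 250.1]), (0.61, [219.6, 242.6]), (0.31, [428.1, 246.2])]
scene beaker [(0.57, [165.0, 319.9])]
top beaker [(0.71, [385.2, 122.1])]
scene wash_bottle [(0.59, [241.0, 321.3]), (0.48, [339.2, 198.7])]
top wash_bottle [(0.71, [315.5, 124.1])]
scene tissue_box [(0.57, [338.8, 322.5])]
top tissue_box [(0.73, [230.1, 124.4])]
```

View pics/scene.png

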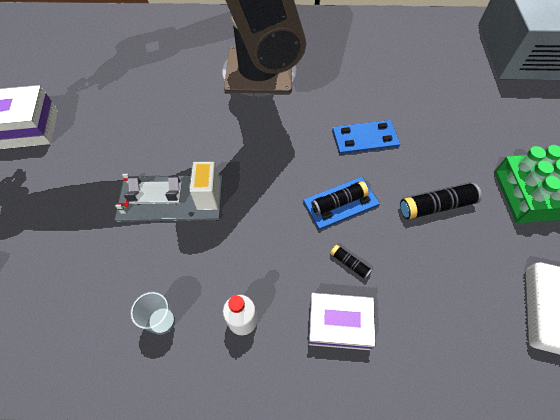

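View pics/top.png

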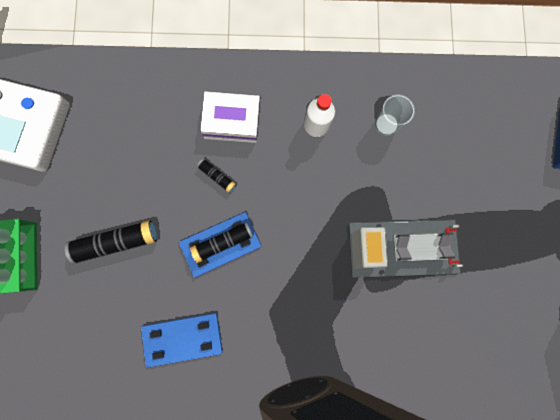

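Scene picture: three barrels – big one on the table (440,201), small one on the table (350,263), medium one on a blue tray (340,198). There are two trays – the empty one at (366,137) near the base, and the loaded one at (341,203). The stand is at about (168,198) with its lamp housing at (203,185), and the bystanders are in a row at y≈320. I expect the medium barrel on the far tray to be the one meant, so I'll measure it and crop.

```bash
cat >> h.py <<'E'
def ray(n,px,z,st=None):
    p,f=cam(n); px=np.atleast_2d(px).astype(float)
    d=np.c_[(px[:,0]-p["cx"])/f,-(px[:,1]-p["cy"])/f,-np.ones(len(px))]
    if n=="wrist":
        H=p["hand_eye"]; Rt=R.from_quat(st["tcp_rot"]).as_matrix()
        Rm=Rt@H[:3,:3]; o=Rt@H[:3,3]+st["eef_pos"]
    else: Rm=R.from_quat(p["attitude"]).as_matrix(); o=p["xyz"]
    d=d@Rm.T
    return o+d*((z-o[2])/d[:,2])[:,None]
def axis(n,mask,z,st=None):
    ys,xs=np.nonzero(mask)
    c,(w,h),a=cv2.minAreaRect(np.c_[xs,ys].astype(np.float32))
    b=cv2.boxPoints((c,(w,h),a)); P=ray(n,b,z,st)
    return ray(n,[c],z,st)[0],P
E
python3 - <<'E'
from h import *
viewer.read_camera("scene");viewer.read_camera("top")
t=cv2.imread("pics/top.png");cv2.imwrite("pics/crop.png",cv2.resize(t[150:370,60:280],None,fx=2.7,fy=2.7,interpolation=cv2.INTER_CUBIC))
for c in("scene","top"):
    for n,z in(("barrel",.03),("tray",.012),("vstand",.012)):
        for d in viewer.outline_of(c,n):
            C,P=axis(c,d["mask"],z); e=P[1]-P[0];g=P[2]-P[1]
            print(c,n,round(d["confidence"],2),C.round(3),"sides",np.linalg.norm(e).round(3),np.degrees(np.arctan2(e[1],e[0])).round(1),np.linalg.norm(g).round(3),np.degrees(np.arctan2(g[1],g[0])).round(1))
    for n,z in(("barrel_glass",.03),("v_seat",.0645),("v_groove",.039),("barrel",.03),("vstand",0),("tray",0),("beaker",0),("wash_bottle",0),("tissue_box",0)):
        for d in viewer.pinpoint(c,n): print(c,n,round(d["confidence"],2),ray(c,[np.array(d["xy"])*[560,420]],z)[0].round(4))
E
```

```text
scene barrel 0.82 [0.618 0.226 0.03 ] sides 0.028 144.8 0.091 51.0
scene barrel 0.69 [0.462 0.444 0.03 ] sides 0.203 105.2 0.062 -2.7
scene barrel 0.63 [0.461 0.211 0.03 ] sides 0.145 116.3 0.043 14.5
scene tray 0.65 [0.261 0.293 0.012] sides 0.176 100.3 0.096 -1.9
scene tray 0.6 [0.463 0.217 0.012] sides 0.176 115.6 0.091 13.3
scene vstand 0.57 [ 0.441 -0.195  0.012] sides 0.267 94.0 0.162 7.6
scene vstand 0.3 [ 0.729 -0.002  0.012] sides 0.068 91.2 0.078 3.1
scene vstand 0.2 [ 0.438 -0.231  0.012] sides 0.137 91.1 0.077 8.6
scene barrel_glass 0.84 [0.4349 0.2677 0.03  ]
scene barrel_glass 0.67 [0.4883 0.3564 0.03  ]
scene barrel_glass 0.62 [0.583  0.1856 0.03  ]
scene v_seat 0.64 [ 0.4521 -0.2234  0.0645]
scene v_groove 0.69 [ 0.4545 -0.2224  0.039 ]
scene barrel 0.95 [0.6271 0.2215 0.03  ]
scene barrel 0.68 [0.4622 0.2145 0.03  ]
scene barrel 0.67 [0.4685 0.4407 0.03  ]
scene vstand 0.96 [ 0.4476 -0.2259  0.    ]
scene tray 0.69 [0.4602 0.2126 0.    ]
scene beaker 0.83 [ 0.7379 -0.16    0.    ]
scene beaker 0.39 [0.4402 0.2286 0.    ]
scene wash_bottle 0.82 [0.7446 0.0019 0.    ]

[... 421 characters left out ...]
2
top vstand 0.65 [ 0.451 -0.19   0.012] sides 0.255 -87.6 0.125 178.5
top barrel_glass 0.91 [0.4317 0.2699 0.03  ]
top barrel_glass 0.69 [0.4919 0.3544 0.03  ]
top barrel_glass 0.58 [0.5753 0.1872 0.03  ]
top v_seat 0.55 [ 0.4511 -0.226   0.0645]
top v_groove 0.8 [ 0.4532 -0.2162  0.039 ]
top barrel 0.9 [0.605  0.2351 0.03  ]
top barrel 0.73 [0.4639 0.4447 0.03  ]
top barrel 0.64 [0.4661 0.2104 0.03  ]
top vstand 0.68 [ 0.4517 -0.2205  0.    ]
top tray 0.93 [0.2544 0.2966 0.    ]
top tray 0.55 [0.4547 0.22   0.    ]
top beaker 0.72 [ 0.7477 -0.1594  0.    ]
top wash_bottle 0.64 [ 0.7332 -0.0012  0.    ]
top tissue_box 0.95 [0.7356 0.2002 0.    ]
top tissue_box 0.65 [ 0.4571 -0.2538  0.    ]
```

View pics/crop.png

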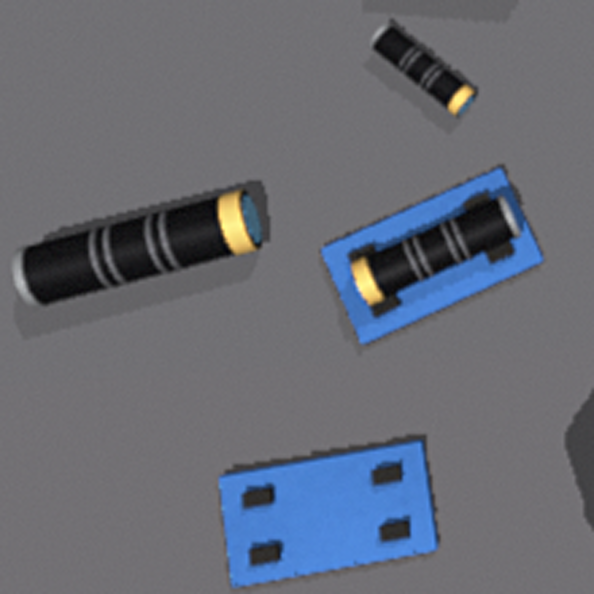

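Candidates in the top picture: big barrel (110,242), 0.19 × 0.048 m. Small barrel (217,175), 0.09 × 0.026 m. Medium barrel (221,241), 0.133 × 0.038 m, which fits 130 × 36 mm. Trays: (181,340) is 0.39 m from the base, and (220,243) is 0.51 m. The second is farthest and holds the medium barrel. The crop confirms it, with the brass/glass end at lower left, crop (365,280). The stand is next on the way, so I'll hover there first.

```bash
python3 -m handwheel '[[[0.0854,0.0286,-0.0259,-0.003,0],[0.0854,0.0286,-0.0259,-0.003,0],[0.0854,0.0286,-0.0259,-0.003,0],[0.0854,0.0286,-0.0259,-0.003,0],[0.0854,0.0286,-0.0259,-0.003,0],[0.0854,0.0286,-0.0259,-0.003,0],[0.0854,0.0286,-0.0259,-0.003,0],[0.0854,0.0286,-0.0259,-0.003,0],[0.0854,0.0286,-0.0259,-0.003,0],[0.0854,0.0286,-0.0259,-0.003,0],[0.0854,0.0286,-0.0259,-0.003,0]]]'
python3 -m handwheel '[[[0.0854,0,0,0,-7],[0.0854,0,0,0,-7],[0.0854,0,0,0,-7],[0.0854,0,0,0,-7],[0.0854,0,0,0,-7],[0.0854,0,0,0,-7],[0.0854,0,0,0,-7],[0.0854,0,0,0,-7],[0.0854,0,0,0,-7],[0.0854,0,0,0,-4],[0.0854,0,0,0,0],[0.0854,0,0,0,0]]]'
python3 - <<'E'
from h import *
s=get_state();im=viewer.read_camera("wrist");cv2.imwrite("pics/w1.png",im)
print(s["time"],s["eef_pos"],np.degrees(R.from_quat(s["tcp_rot"]).as_euler("zyx")))
for n,z in(("v_seat",.0645),("v_groove",.039),("vstand",0)):
    for d in viewer.pinpoint("wrist",n): 
        px=np.array(d["xy"])*[560,420];print(n,round(d["confidence"],2),px,ray("wrist",[px],z,s)[0].round(4))
for d in viewer.outline_of("wrist","vstand"):
    C,P=axis("wrist",d["mask"],.012,s);e=P[1]-P[0];print(d["confidence"],C,P,np.degrees(np.arctan2(e[1],e[0])))
E
```

```text
time: 2.92
eef_pos: [0.4505, -0.2186, 0.2303]
tcp_rot: [0.976, 0.217, 0.0, 0.0]
contact_force: [1.0, 0.1, -0.8]
opening: 0.995
finger_force: 0.0
time: 3.92
eef_pos: [0.4501, -0.2204, 0.23]
tcp_rot: [0.695, 0.719, -0.0, 0.0]
contact_force: [-0.3, -0.1, -0.3]
opening: 0.995
finger_force: 0.0
3.9167 [ 0.45011    -0.22037426  0.22995411] [-9.19164558e+01  1.03860626e-02  1.79988155e+02]
v_seat 0.97 [284.48  187.698] [ 0.4545 -0.2205  0.0645]
v_seat 0.29 [285.992 178.794] [ 0.4558 -0.2097  0.0645]
v_groove 0.57 [283.416 180.6  ] [ 0.4533 -0.2168  0.039 ]
vstand 0.74 [283.976 177.492] [ 0.4544 -0.2199  0.    ]
0.92 [ 0.45316758 -0.16942533  0.012     ] [[ 0.39088151 -0.05612148  0.012     ]
 [ 0.50688145 -0.05218681  0.012     ]
 [ 0.52867056 -0.30677191  0.012     ]
 [ 0.38806372 -0.31152423  0.012     ]] 1.9427056997529273
```

View pics/w1.png

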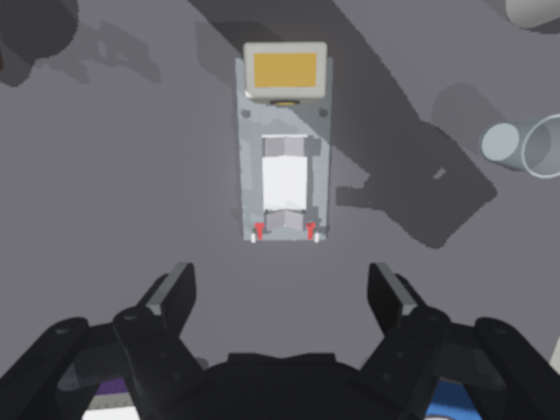

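The wrist picture shows the V pairs at (285,146) and (285,219), the lamp at (285,70) and the plate edges at columns about 240 and 330. I'll refine the stand's axis from the plate edges.

```bash
python3 - <<'E'
from h import *
s=get_state()
im=cv2.imread("pics/w1.png")
big=cv2.resize(im[35:255,215:350],None,fx=4,fy=4,interpolation=cv2.INTER_CUBIC);
g=im.astype(int)
# plate edges per row: strongest gradient near expected columns
gr=cv2.Sobel(cv2.cvtColor(im,6),cv2.CV_64F,1,0,ksize=3)
L=[];Rr=[]
for r in range(115,236,3):
    l=236+(r-60)*6/180; q=332-(r-60)*5/180
    f=lambda c,sg:(lambda w:int(c-5+np.argmax(sg*w)))(gr[r,int(c)-5:int(c)+6])
    a=int(l)-5+np.argmax(gr[r,int(l)-5:int(l)+6]); b=int(q)-5+np.argmax(-gr[r,int(q)-5:int(q)+6])
    L.append([a,r]);Rr.append([b,r])
for nm,E in(("L",L),("R",Rr)):
    P=ray("wrist",E,.012,s); vx,vy,x0,y0=cv2.fitLine(P[:,:2].astype(np.float32),cv2.DIST_HUBER,0,.001,.001).ravel()
    print(nm,np.degrees(np.arctan2(vy,vx)),x0,y0, "x at y=-.22:",x0+(-.22-y0)*vx/vy)
# lamp/plate far ends
print(ray("wrist",[[285,146],[285,219]],.05,s), ray("wrist",[[244,240],[327,240]],.012,s),ray("wrist",[[285,98]],.097,s))
cv2.imwrite("pics/w1c.png",cv2.resize(big,(405,660))[:600])
E
```

```text
L -87.58826 0.39477772 -0.21803315 x at y=-.22: 0.39486057
R -87.743256 0.5137304 -0.22154553 x at y=-.22: 0.5136695
[[ 0.45339021 -0.17291126  0.05      ]
 [ 0.45694608 -0.26437748  0.05      ]] [[ 0.39974727 -0.31108535  0.012     ]
 [ 0.52001959 -0.30687062  0.012     ]] [[ 0.45086184 -0.12306849  0.097     ]]
```

View pics/w1c.png

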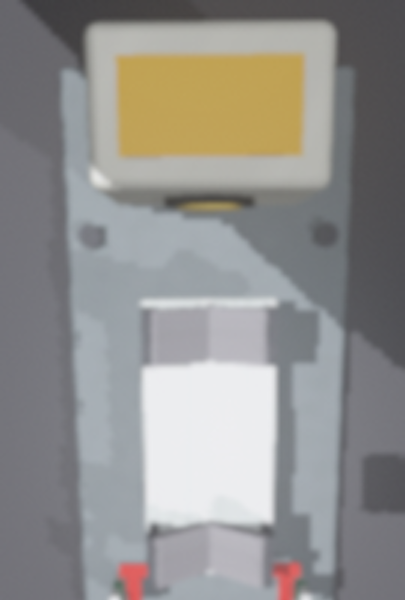

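The crop shows the lens and the V grooves centred on the plate. Stand origin ≈ (0.4543, -0.220), V axis at 92.3°. Next I hover over the barrel.

```bash
python3 -m handwheel '[[[0.0854,0.036,0.002,0,0],[0.0854,0.036,0.002,0,0],[0.0854,0.036,0.002,0,0],[0.0854,0.036,0.002,0,0],[0.0854,0.036,0.002,0,0],[0.0854,0.036,0.002,0,0],[0.0854,0.036,0.002,0,0],[0.0854,0.036,0.002,0,0],[0.0854,0.036,0.002,0,0],[0.0854,0.036,0.002,0,0],[0.0854,0.036,0.002,0,0],[0.0854,0.036,0.002,0,0]]]'
python3 -m handwheel '[[[0.0854,0,0,0.02,-7],[0.0854,0,0,0.02,-7],[0.0854,0,0,0,-7],[0.0854,0,0,0,-3],[0.0854,0,0,0,0],[0.0854,0,0,0,0]]]'
python3 - <<'E'
from h import *
s=get_state();im=viewer.read_camera("wrist");cv2.imwrite("pics/w2.png",im)
print(s["time"],s["eef_pos"],s["opening"])
q=s["tcp_rot"];print(np.degrees(2*np.arctan2(q[1],q[0])))
for n in("barrel","barrel_glass"):
    for d in viewer.pinpoint("wrist",n): 
        px=np.array(d["xy"])*[560,420];print(n,round(d["confidence"],2),px,ray("wrist",[px],.03,s)[0].round(4))
for n,z in(("barrel",.03),("tray",.012)):
  for d in viewer.outline_of("wrist",n):
    C,P=axis("wrist",d["mask"],z,s);e=P[1]-P[0];g=P[2]-P[1];print(n,d["confidence"],C,[(np.linalg.norm(v),np.degrees(np.arctan2(v[1],v[0]))) for v in(e,g)])
E
```

```text
time: 5.17
eef_pos: [0.4585, 0.2141, 0.2301]
tcp_rot: [0.695, 0.719, 0.0, 0.0]
contact_force: [0.3, -0.6, -0.2]
opening: 1.001
finger_force: 0.0
time: 5.67
eef_pos: [0.4589, 0.2123, 0.1899]
tcp_rot: [0.53, 0.848, 0.0, 0.0]
contact_force: [0.2, -0.1, 0.3]
opening: 0.998
finger_force: 0.0
5.6667 [0.45890449 0.21227501 0.18989245] 0.9980123442614381
115.92251480128998
barrel 0.93 [281.904 188.58 ] [0.46   0.2126 0.03  ]
barrel 0.92 [395.024 223.692] [0.6028 0.2336 0.03  ]
barrel_glass 0.82 [357.28  243.012] [0.5743 0.1916 0.03  ]
barrel_glass 0.59 [360.808  76.608] [0.482  0.3571 0.03  ]
barrel 0.94 [0.60307459 0.23259809 0.03      ] [(np.float64(0.09120562753556943), np.float64(51.24707523222903)), (np.float64(0.0265914131789671), np.float64(-34.811824775830644))]
barrel 0.92 [0.46242456 0.21191366 0.03      ] [(np.float64(0.03440376612403539), np.float64(25.945997528056143)), (np.float64(0.13730169581940366), np.float64(-63.03814333066358))]
barrel 0.59 [0.47468465 0.39364432 0.03      ] [(np.float64(0.0799174550262741), np.float64(103.72182859135137)), (np.float64(0.049305887107935514), np.float64(14.165882845457292))]
tray 0.96 [0.2604416  0.27613402 0.012     ] [(np.float64(0.1277579229058661), np.float64(95.8125786920436)), (np.float64(0.08687091610891144), np.float64(17.722458630518844))]
tray 0.85 [0.45665139 0.22263829 0.012     ] [(np.float64(0.08259260611163426), np.float64(25.94650307003365)), (np.float64(0.15841170603695073), np.float64(-61.89998141606471))]
```

View pics/w2.png

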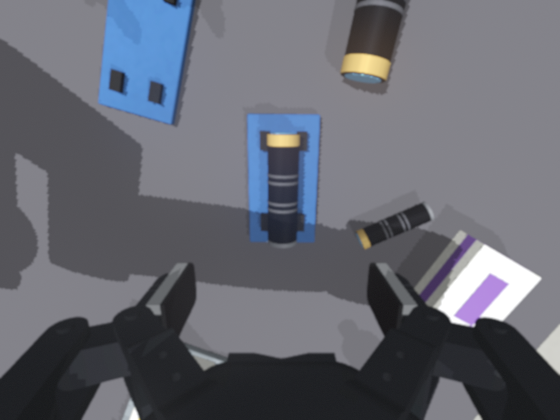

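The barrel is at (283,190), aligned with the tool x axis, glass end up at row 135. I go down and grip.

```bash
python3 -m handwheel '[[[0.0854,0,0.0015,0.0275,0],[0.0854,0,0,0.0275,0],[0.0854,0,0,0.0275,0],[0.0854,0,0,0.0275,0],[0.0854,0,0,0.0275,0],[0.0854,0,0,0.0275,0],[0.0854,0,0,0.007,0],[0.0854,0,0,0.004,0],[0.0854,0,0,0,0]]]' 40
python3 -m handwheel '[[[0.03,0,0,0,0],[0.03,0,0,0,0],[0.03,0,0,0,0],[0.03,0,0,0,0],[0.03,0,0,0,0],[0.03,0,0,0,0],[0.03,0,0,0,0],[0.03,0,0,0,0],[0.03,0,0,0,0],[0.03,0,0,0,0]]]' 40
```

```text
time: 6.67
eef_pos: [0.4603, 0.2129, 0.0139]
tcp_rot: [0.53, 0.848, -0.0, -0.0]
contact_force: [-0.4, -1.1, 0.1]
opening: 0.997
finger_force: 0.0
time: 7.5
eef_pos: [0.4601, 0.2129, 0.0138]
tcp_rot: [0.53, 0.848, -0.0, -0.0]
contact_force: [0.2, -0.4, 0.8]
opening: 0.349
finger_force: 0.0
```

```bash
python3 -m handwheel '[[[0.02,0,0,0,0],[0.02,0,0,0,0],[0.02,0,0,0,0],[0.02,0,0,0,0]]]' 40
python3 - <<'E'
from h import *
im=viewer.read_camera("wrist");cv2.imwrite("pics/w3.png",im);print(get_state()["opening"],get_state()["finger_force"])
E
```

```text
time: 7.83
eef_pos: [0.4602, 0.2129, 0.0138]
tcp_rot: [0.53, 0.848, -0.0, -0.0]
contact_force: [-0.3, -0.5, 0.5]
opening: 0.24
finger_force: 0.0
0.23270523224191372 0.0
```

View pics/w3.png

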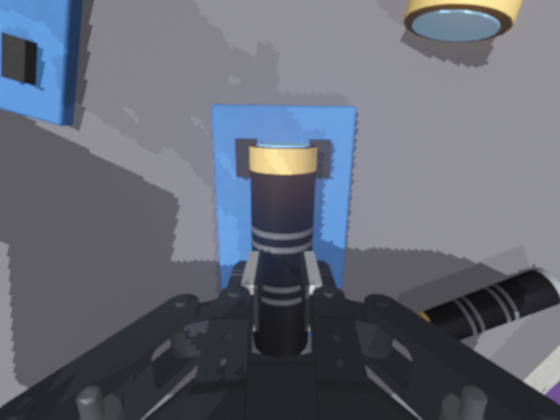

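```bash
python3 - <<'E'
from h import *
im=cv2.imread("pics/w3.png");cv2.imwrite("pics/w3c.png",cv2.resize(im[225:365,185:380],None,fx=4,fy=4,interpolation=cv2.INTER_CUBIC))
p,f=cam("wrist");H=np.linalg.inv(p["hand_eye"]);print(ctrl.pinch_z, [a for a in dir(ctrl) if a[0]!='_'])
for y in(.0099,.018):
  for x in(-.011,.011):
    for z in(0,-.01,-.02,-.04):
      c=H@[x,y,z,1];print(x,y,z,(p["cx"]+f*c[0]/-c[2]).round(),(p["cy"]-f*c[1]/-c[2]).round())
E
```

```text
0.0187 ['Unreachable', 'pinch_z']
-0.011 0.0099 0 296.0 257.0
-0.011 0.0099 -0.01 297.0 264.0
-0.011 0.0099 -0.02 297.0 272.0
-0.011 0.0099 -0.04 299.0 290.0
0.011 0.0099 0 296.0 225.0
0.011 0.0099 -0.01 297.0 231.0
0.011 0.0099 -0.02 298.0 237.0
0.011 0.0099 -0.04 300.0 252.0
-0.011 0.018 0 308.0 257.0
-0.011 0.018 -0.01 309.0 264.0
-0.011 0.018 -0.02 311.0 272.0
-0.011 0.018 -0.04 315.0 290.0
0.011 0.018 0 309.0 225.0
0.011 0.018 -0.01 310.0 231.0
0.011 0.018 -0.02 312.0 237.0
0.011 0.018 -0.04 316.0 252.0
```

View pics/w3c.png

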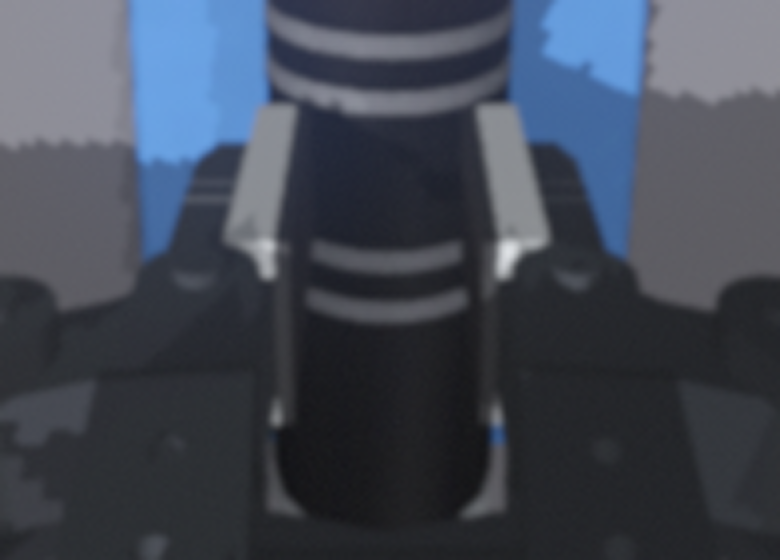

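```bash
python3 - <<'E'
from h import *
s=get_state()
for dz in(0,.01,.02,.03,.035,.04):
    t=dict(s); t["eef_pos"]=s["eef_pos"]+[0,0,dz]
    w=lambda a,b,z:np.linalg.norm(np.subtract(*ray("wrist",[a,b],z,t))).round(4)
    t2=dict(s);t2["eef_pos"]=np.array([.4589,.2123,.1899+dz])
    print(dz,"tray",w((212,106),(356,106),.012),"barrel",w((249,160),(317,160),.034), "w2 tray w", np.linalg.norm(np.subtract(*ray("wrist",[(247.5,115),(320,115)],.012,t2))), "len",np.linalg.norm(np.subtract(*ray("wrist",[(284,115),(284,243)],.012,t2))), ray("wrist",[(283,133)],.03,t2))
E
```

```text
0 tray 0.0826 barrel 0.036 w2 tray w 0.08332480410908072 len 0.15894029741791252 [[0.4333629 0.2697165 0.03     ]]
0.01 tray 0.0872 barrel 0.0383 w2 tray w 0.08567491134581649 len 0.1634230771515654 [[0.43356183 0.26944629 0.03      ]]
0.02 tray 0.0919 barrel 0.0406 w2 tray w 0.08802501858255239 len 0.1679058568852183 [[0.43376075 0.26917609 0.03      ]]
0.03 tray 0.0965 barrel 0.0429 w2 tray w 0.0903751258192882 len 0.17238863661887116 [[0.43395968 0.26890589 0.03      ]]
0.035 tray 0.0988 barrel 0.0441 w2 tray w 0.09155017943765606 len 0.17463002648569753 [[0.43405914 0.26877079 0.03      ]]
0.04 tray 0.1011 barrel 0.0452 w2 tray w 0.092725233056024 len 0.17687141635252393 [[0.4341586  0.26863569 0.03      ]]
```

The crop shows the pads ending at row 251, above the barrel and still clear of it. At 20 mm opening with zero force, the real fingertips sit about 35 mm behind the reported TCP. The open-finger picture gives the same figure. I'll reopen and go lower in guarded steps.

```bash
python3 -m handwheel '[[[0.0854,0,0,0,0],[0.0854,0,0,0,0],[0.0854,0,0,0,0],[0.0854,0,0,0,0],[0.0854,0,0,0,0],[0.0854,0,0,0.005,0],[0.0854,0,0,0.005,0],[0.0854,0,0,0.005,0],[0.0854,0,0,0.003,0],[0.0854,0,0,0,0]]]'
python3 -m handwheel '[[[0.0854,0,0,0.005,0],[0.0854,0,0,0.003,0],[0.0854,0,0,0,0]]]'
```

```text
time: 8.72
eef_pos: [0.4592, 0.2126, -0.0055]
tcp_rot: [0.53, 0.848, -0.001, -0.001]
contact_force: [-0.4, 0.4, 0.9]
opening: 0.997
finger_force: 0.0
time: 8.97
eef_pos: [0.4596, 0.2127, -0.013]
tcp_rot: [0.53, 0.848, -0.001, -0.001]
contact_force: [-0.5, 0.3, 0.1]
opening: 1.004
finger_force: 0.0
```

No contact at a reported z of −13 mm, so the offset is confirmed. I grip now.

```bash
python3 -m handwheel '[[[0.03,0,0,0,0],[0.03,0,0,0,0],[0.03,0,0,0,0],[0.03,0,0,0,0],[0.03,0,0,0,0],[0.03,0,0,0,0],[0.03,0,0,0,0],[0.03,0,0,0,0],[0.03,0,0,0,0]]]' 40
```

```text
time: 9.72
eef_pos: [0.4606, 0.213, -0.0116]
tcp_rot: [0.53, 0.848, 0.0, 0.0]
contact_force: [-1.1, -0.1, 5.2]
opening: 0.406
finger_force: 40.3
```

```bash
python3 -m handwheel '[[[0.03,0,0,-0.005,0],[0.03,0,0,-0.01,0],[0.03,0,0,-0.02,0],[0.03,0,0,-0.025,0],[0.03,0,0,-0.025,0],[0.03,0,0,-0.025,0],[0.03,0,0,-0.025,0],[0.03,0,0,-0.02,0],[0.03,0,0,-0.01,0],[0.03,0,0,0,0],[0.03,0,0,0,0]]]' 50
python3 - <<'E'
from h import *
s=get_state();im=viewer.read_camera("wrist");cv2.imwrite("pics/w4.png",im)
p,f=cam("wrist");H=p["hand_eye"]
q=s["tcp_rot"];print(s["time"],s["eef_pos"],np.degrees(2*np.arctan2(q[1],q[0])),s["opening"],s["finger_force"])
for n in("barrel","barrel_glass"):
    for d in viewer.pinpoint("wrist",n): print(n,d["confidence"],np.array(d["xy"])*[560,420])
E
```

```text
time: 10.63
eef_pos: [0.4597, 0.2128, 0.1523]
tcp_rot: [0.53, 0.848, -0.0, -0.0]
contact_force: [-0.3, -0.2, -2.3]
opening: 0.397
finger_force: 50.2
10.6333 [0.4597188  0.21276534 0.15234332] 116.02756367157099 0.39699210082991787 50.15874981880188
barrel 0.88 [407.904 234.612]
barrel 0.83 [282.408 279.384]
barrel_glass 0.78 [369.096 255.486]
barrel_glass 0.68 [366.8   71.19]
barrel_glass 0.67 [281.904 147.084]
```

View pics/w4.png

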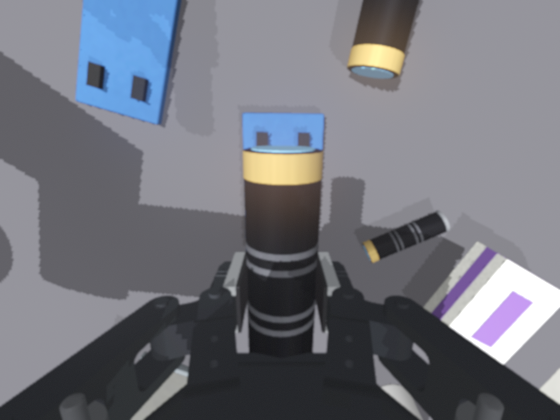

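The barrel is held firmly (glass at (282,148), brass ring (282,165)), tray empty beneath it. I turn it 23.7° and carry it to above the V.

```bash
python3 -m handwheel '[[[0.03,0,0,0,6],[0.03,0,0,0,6],[0.03,0,0,0,6],[0.03,0,0,0,5.7],[0.03,-0.01,0,0,0],[0.03,-0.025,-0.002,0,0],[0.03,-0.035,-0.002,0,0],[0.03,-0.035,-0.002,0,0],[0.03,-0.035,-0.002,0,0],[0.03,-0.035,-0.002,0,0],[0.03,-0.035,-0.002,0,0],[0.03,-0.035,-0.002,0,0]]]' 50
python3 -m handwheel '[[[0.03,-0.035,-0.002,0,0],[0.03,-0.035,-0.002,0,0],[0.03,-0.035,-0.002,0,0],[0.03,-0.035,-0.002,0,0],[0.03,-0.03,-0.002,0,0],[0.03,-0.015,-0.0008,0,0],[0.03,-0.007,0,0,0],[0.03,0,0,0,0],[0.03,0,0,0,0]]]' 50
python3 - <<'E'
from h import *
s=get_state();im=viewer.read_camera("wrist");cv2.imwrite("pics/w5.png",im)
q=s["tcp_rot"];yaw=2*np.arctan2(q[1],q[0]);print(np.degrees(yaw),s["eef_pos"],s["opening"],s["finger_force"])
for n,z in(("v_seat",.0645),("v_groove",.039),("vstand",0)):
    for d in viewer.pinpoint("wrist",n): 
        px=np.array(d["xy"])*[560,420];print(n,round(d["confidence"],2),px,ray("wrist",[px],z,s)[0].round(4))
d=np.array([.4543,-.220])-s["eef_pos"][:2];print("dx",d@[np.cos(yaw),np.sin(yaw)],"dy",d@[np.sin(yaw),-np.cos(yaw)])
for c in("top","scene"):
    viewer.read_camera(c)
    for n in("barrel","barrel_glass"):
        for e in viewer.pinpoint(c,n):print(c,n,round(e["confidence"],2),ray(c,[np.array(e["xy"])*[560,420]],.194)[0].round(3))
E
```

```text
time: 11.78
eef_pos: [0.4549, -0.0345, 0.1518]
tcp_rot: [0.692, 0.722, -0.001, -0.001]
contact_force: [0.9, 0.4, -2.8]
opening: 0.402
finger_force: 50.1
time: 12.53
eef_pos: [0.4527, -0.2238, 0.1521]
tcp_rot: [0.692, 0.722, 0.0, -0.001]
contact_force: [-0.3, 1.0, -2.0]
opening: 0.403
finger_force: 50.1
92.3708030416903 [ 0.4527253  -0.22380636  0.15212442] 0.4028138799396703 50.08131980895996
dx 0.0037379669561287874 dy 0.001730804399078146
top barrel 0.93 [0.444 0.381 0.194]
top barrel 0.84 [0.566 0.206 0.194]
top barrel 0.71 [ 0.453 -0.231  0.194]
top barrel_glass 0.79 [0.476 0.31  0.194]
top barrel_glass 0.68 [ 0.451 -0.167  0.194]
top barrel_glass 0.66 [0.545 0.167 0.194]
scene barrel 0.74 [ 0.453 -0.223  0.194]
scene barrel 0.67 [0.682 0.191 0.194]
scene barrel 0.62 [0.562 0.366 0.194]
scene barrel_glass 0.7 [0.582 0.295 0.194]
scene barrel_glass 0.62 [0.657 0.166 0.194]
scene barrel_glass 0.58 [ 0.452 -0.162  0.194]
```

```bash
python3 -m handwheel '[[[0.03,0.002,0.001,0.01,0],[0.03,0.002,0.0007,0.02,0],[0.03,0,0,0.025,0],[0.03,0,0,0.025,0],[0.03,0,0,0.02,0],[0.03,0,0,0.012,0],[0.03,0,0,0.007,0],[0.03,0,0,0.003,0],[0.03,0,0,0.001,0],[0.03,0,0,0,0],[0.03,0,0,0,0]]]' 50
python3 -m handwheel '[[[0.03,0,0,0.001,0],[0.03,0,0,0.001,0],[0.03,0,0,0,0],[0.03,0,0,0,0]]]'
python3 -m handwheel '[[[0.03,0,0,0.001,0],[0.03,0,0,0.001,0],[0.03,0,0,0,0],[0.03,0,0,0,0]]]'
```

```text
time: 13.95
eef_pos: [0.4556, -0.2214, 0.0311]
tcp_rot: [0.693, 0.721, 0.0, 0.001]
contact_force: [-0.3, 0.2, -1.8]
opening: 0.399
finger_force: 50.2
time: 14.28
eef_pos: [0.4548, -0.2207, 0.028]
tcp_rot: [0.693, 0.721, 0.0, 0.0]
contact_force: [-0.5, 1.2, -1.6]
opening: 0.4
finger_force: 50.2
time: 14.62
eef_pos: [0.4546, -0.2206, 0.0257]
tcp_rot: [0.693, 0.721, -0.0, -0.0]
contact_force: [0.0, 0.2, -2.2]
opening: 0.396
finger_force: 50.2
```

```bash
python3 -m handwheel '[[[0.03,0,0,0.001,0],[0.03,0,0,0.001,0],[0.03,0,0,0,0],[0.03,0,0,0,0]]]'
python3 -m handwheel '[[[0.03,0,0,0.001,0],[0.03,0,0,0,0],[0.03,0,0,0,0]]]'
```

```text
time: 14.95
eef_pos: [0.4546, -0.2206, 0.0237]
tcp_rot: [0.693, 0.721, -0.0, -0.0]
contact_force: [-0.5, -0.5, -2.4]
opening: 0.4
finger_force: 50.1
time: 15.2
eef_pos: [0.4546, -0.2208, 0.0233]
tcp_rot: [0.692, 0.721, -0.0, -0.0]
contact_force: [-1.7, 0.1, 1.6]
opening: 0.4
finger_force: 50.6
```

```bash
python3 -m handwheel '[[[0.03,0,0,0.001,0],[0.03,0,0,0,0],[0.03,0,0,0,0]]]'
```

```text
time: 15.45
eef_pos: [0.4547, -0.2208, 0.0221]
tcp_rot: [0.693, 0.721, -0.0, -0.0]
contact_force: [-3.4, -0.1, 3.5]
opening: 0.402
finger_force: 50.7
```

Contact came at the expected height, but mostly on one flank (Fx −3.4 N). I centre it a little before releasing.

```bash
python3 -m handwheel '[[[0.03,0,-0.001,0,0],[0.03,0,-0.0005,0,0],[0.03,0,0,0,0],[0.03,0,0,0,0]]]'
python3 -m handwheel '[[[0.03,0,-0.001,0,0],[0.03,0,0,0,0],[0.03,0,0,0,0]]]'
```

```text
time: 15.78
eef_pos: [0.4544, -0.221, 0.0224]
tcp_rot: [0.693, 0.721, 0.001, 0.001]
contact_force: [2.4, 3.2, 2.2]
opening: 0.398
finger_force: 50.6
time: 16.03
eef_pos: [0.4541, -0.2212, 0.0227]
tcp_rot: [0.693, 0.721, 0.001, 0.002]
contact_force: [4.7, 3.6, 3.2]
opening: 0.399
finger_force: 50.5
```

```bash
python3 -m handwheel '[[[0.03,0,0.0015,0,0],[0.03,0,0,0,0],[0.045,0,0,0,0],[0.06,0,0,0,0],[0.075,0,0,0,0],[0.075,0,0,0,0],[0.075,0,0,0,0]]]' 20
python3 -m handwheel '[[[0.075,0,0,-0.015,0],[0.075,0,0,-0.02,0],[0.075,0,0,-0.02,0],[0,0,0,-0.015,0],[0,0,0,0,0],[0,0,0,0,0],[0,0,0,0,0],[0,0,0,0,0],[0,0,0,0,0],[0,0,0,0,0],[0,0,0,0,0],[0,0,0,0,0]]]' 40
python3 - <<'E'
from h import *
s=get_state();im=viewer.read_camera("wrist");cv2.imwrite("pics/w6.png",im)
q=s["tcp_rot"];yaw=2*np.arctan2(q[1],q[0]);print(np.degrees(yaw),s["eef_pos"],s["opening"],s["finger_force"],s["contact_force"])
for n in("barrel","barrel_glass"):
    for d in viewer.pinpoint("wrist",n): 
        px=np.array(d["xy"])*[560,420];print(n,round(d["confidence"],2),px,ray("wrist",[px],.0645,s)[0].round(4))
E
```

```text
time: 16.62
eef_pos: [0.4531, -0.2206, 0.0214]
tcp_rot: [0.693, 0.721, -0.0, -0.001]
contact_force: [-1.0, -0.1, 0.9]
opening: 0.878
finger_force: 0.0
time: 17.62
eef_pos: [0.4535, -0.2206, 0.0914]
tcp_rot: [0.693, 0.721, -0.0, -0.0]
contact_force: [0.2, -0.2, -0.3]
opening: 0.001
finger_force: 0.0
92.32949554199156 [ 0.45349419 -0.22059966  0.09141141] 0.000571392104320136 0.0 [ 0.17359063 -0.19766387 -0.25766647]
barrel 0.66 [282.408 228.102] [ 0.4548 -0.2211  0.0645]
barrel_glass 0.91 [285.824 138.516] [ 0.4544 -0.1568  0.0645]
```

View pics/w6.png

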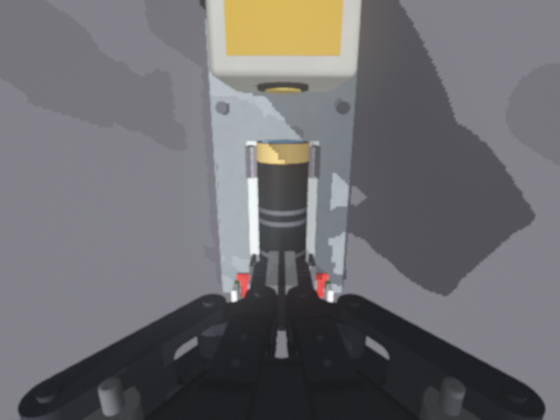

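The barrel lies in the V at (282,200), glass end (283,142) facing the lamp, fingers shut above it. Now I press down with the shut fingertips in guarded steps.

```bash
python3 -m handwheel '[[[0,0,0.001,0.01,0],[0,0,0,0.01,0],[0,0,0,0.007,0],[0,0,0,0.003,0],[0,0,0,0.001,0],[0,0,0,0,0]]]' 40
python3 -m handwheel '[[[0,0,0,0.001,0],[0,0,0,0.001,0],[0,0,0,0.001,0],[0,0,0,0,0],[0,0,0,0,0]]]'
python3 -m handwheel '[[[0,0,0,0.001,0],[0,0,0,0.001,0],[0,0,0,0.001,0],[0,0,0,0,0],[0,0,0,0,0]]]'
```

```text
time: 18.27
eef_pos: [0.4543, -0.2204, 0.0601]
tcp_rot: [0.693, 0.721, -0.0, -0.001]
contact_force: [-0.3, -1.0, 1.5]
opening: 0.0
finger_force: 0.0
time: 18.68
eef_pos: [0.4548, -0.2208, 0.058]
tcp_rot: [0.693, 0.721, 0.0, 0.0]
contact_force: [0.2, -0.0, -0.8]
opening: -0.005
finger_force: 0.0
time: 19.1
eef_pos: [0.4546, -0.2207, 0.0547]
tcp_rot: [0.693, 0.721, -0.0, -0.0]
contact_force: [0.3, -0.5, 0.3]
opening: -0.0
finger_force: 0.0
```

```bash
python3 -m handwheel '[[[0,0,0,0.001,0],[0,0,0,0.001,0],[0,0,0,0,0],[0,0,0,0,0]]]'
python3 -m handwheel '[[[0,0,0,0.001,0],[0,0,0,0.001,0],[0,0,0,0,0],[0,0,0,0,0]]]'
```

```text
time: 19.43
eef_pos: [0.4546, -0.2207, 0.0527]
tcp_rot: [0.693, 0.721, -0.0, -0.0]
contact_force: [-0.2, -0.9, 0.4]
opening: -0.002
finger_force: 0.0
time: 19.77
eef_pos: [0.4546, -0.2207, 0.0507]
tcp_rot: [0.693, 0.721, -0.0, -0.0]
contact_force: [-0.4, 0.5, -0.4]
opening: 0.002
finger_force: 0.0
```

```bash
python3 -m handwheel '[[[0,0,0,0.001,0],[0,0,0,0.001,0],[0,0,0,0,0],[0,0,0,0,0]]]'
```

```text
time: 20.1
eef_pos: [0.4546, -0.2206, 0.0487]
tcp_rot: [0.693, 0.721, -0.0, -0.0]
contact_force: [0.0, 0.7, 0.0]
opening: -0.001
finger_force: 0.0
```

```bash
python3 -m handwheel '[[[0,0,0,0.001,0],[0,0,0,0.001,0],[0,0,0,0,0],[0,0,0,0,0]]]'
python3 -m handwheel '[[[0,0,0,0.001,0],[0,0,0,0.001,0],[0,0,0,0,0],[0,0,0,0,0]]]'
```

```text
time: 20.43
eef_pos: [0.4549, -0.2208, 0.0472]
tcp_rot: [0.693, 0.721, 0.0, 0.0]
contact_force: [-0.9, 0.7, 2.5]
opening: -0.004
finger_force: 1.6
time: 20.77
eef_pos: [0.4549, -0.2208, 0.0453]
tcp_rot: [0.693, 0.721, 0.0, 0.0]
contact_force: [-2.0, 0.8, 5.1]
opening: 0.002
finger_force: 2.7
```

```bash
python3 -m handwheel '[[[0,0,0,0.001,0],[0,0,0,0.001,0],[0,0,0,0,0],[0,0,0,0,0]]]'
```

```text
time: 21.1
eef_pos: [0.4549, -0.2209, 0.0436]
tcp_rot: [0.693, 0.721, -0.0, 0.0]
contact_force: [-2.3, 1.2, 6.9]
opening: 0.001
finger_force: 3.7
```

```bash
python3 -m handwheel '[[[0,0,-0.0005,0.001,0],[0,0,0,0.001,0],[0,0,0,0,0],[0,0,0,0,0],[0,0,0,0,0],[0,0,0,0,0]]]'
python3 - <<'E'
from h import *
s=get_state()
for c in("wrist","scene","top"):
    viewer.read_camera(c)
    for n in("barrel","barrel_glass"):
        for d in viewer.pinpoint(c,n):print(c,n,round(d["confidence"],2),ray(c,[np.array(d["xy"])*[560,420]],.0585,s)[0].round(4))
# red pointer / green band rows in the scene picture
im=viewer.read_camera("scene");hsv=cv2.cvtColor(im,cv2.COLOR_BGR2HSV)
ref=cv2.cvtColor(cv2.imread("pics/scene.png"),cv2.COLOR_BGR2HSV)
for h in(ref,hsv):
    sub=h[160:225,110:140];r=((sub[...,0]<8)|(sub[...,0]>172))&(sub[...,1]>130)&(sub[...,2]>60)
    g=(abs(sub[...,0].astype(int)-60)<20)&(sub[...,1]>90)
    print([ (np.c_[np.nonzero(m)]+[160,110])[:,::-1].tolist() for m in(r,g)])
s=get_state();print(s["contact_force"],s["eef_pos"],s["time"],s["dq"].round(4))
E
```

```text
time: 21.6
eef_pos: [0.4549, -0.2209, 0.0421]
tcp_rot: [0.693, 0.721, 0.0, 0.0]
contact_force: [-2.1, 2.6, 9.2]
opening: 0.002
finger_force: 4.6
wrist barrel 0.96 [ 0.4549 -0.2226  0.0585]
wrist barrel_glass 0.9 [ 0.4546 -0.1572  0.0585]
scene barrel 0.96 [0.4801 0.4315 0.0585]
scene barrel 0.95 [ 0.4544 -0.2267  0.0585]
scene barrel 0.77 [0.6313 0.2169 0.0585]
scene barrel_glass 0.69 [0.6017 0.1777 0.0585]
scene barrel_glass 0.58 [ 0.4521 -0.1608  0.0585]
top barrel 0.85 [0.4627 0.435  0.0585]
top barrel 0.83 [0.6048 0.2278 0.0585]
top barrel 0.67 [ 0.4531 -0.2276  0.0585]
top barrel 0.37 [0.4528 0.21   0.0585]
top barrel_glass 0.92 [0.4874 0.35   0.0585]
top barrel_glass 0.83 [0.5756 0.1824 0.0585]
top barrel_glass 0.81 [ 0.45   -0.1618  0.0585]
[[[124, 178], [125, 178], [126, 178], [124, 179], [125, 179], [126, 179], [127, 179], [123, 180], [124, 180], [125, 180], [126, 180], [126, 200], [126, 201], [127, 201], [128, 201], [126, 202], [127, 202], [128, 202], [118, 203], [119, 203], [120, 203], [121, 203], [122, 203], [123, 203], [124, 203], [125, 203], [126, 203], [127, 203], [121
[... 214 characters left out ...]
[118, 209], [119, 209], [120, 209], [121, 209], [122, 209], [123, 209]]]
[[[127, 201], [127, 202], [128, 202], [127, 203], [128, 203], [121, 204], [122, 204], [123, 204], [124, 204], [125, 204], [126, 204], [127, 204], [128, 204], [121, 205], [122, 205], [123, 205], [124, 205], [125, 205], [126, 205], [127, 205], [128, 205], [122, 206], [123, 206], [124, 206], [125, 206], [126, 206], [127, 206], [128, 206], [126, 207], [127, 207], [128, 207]], [[136, 162], [126, 191], [123, 207], [123, 208], [118, 209], [119, 209], [120, 209], [121, 209], [122, 209], [123, 209]]]
[-2.04391689  2.53611362 10.92518213] [ 0.45492255 -0.2208916   0.04215975] 22.1 [-0.0007 -0.0002 -0.0019 -0.0002  0.0005  0.0014]
```

Force 9 N and about 5.5 mm of travel since contact. The pointers have moved down toward the bands, the barrel is centred and everything is still. I hand in.

```bash
python3 -c "
from h import *
s=get_state();print(s['contact_force'],s['eef_pos'],s['finger_force']);print(sign_off())"
```

```text
[-2.04391689  2.53611362 10.92518213] [ 0.45492255 -0.2208916   0.04215975] 4.551855213940144
the job is handed in; nothing more can be done
None
```

The job is handed in: the barrel lies in the V with its glass end towards the lamp, and the shut fingertips still press it down with about 9–11 N, sinking the bed about 5.5 mm by my estimate from tool travel; the sign-off returned no verdict.

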